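Stack slide mailers squarely on a microscopy bench

ROBOT

A 6-joint arm with a two-finger parallel gripper is mounted at the origin on the work surface. World frame = base frame: x ahead of the robot, y to its left, z up, the work surface at z = 0. Lengths are in m, angles in rad, forces in N, time in s.
With the tool pointing down it reaches from about 0.375 to 0.9 m from the base axis. Payload 3.1 kg.
Tool frame: the origin (TCP) lies between the finger pads; the fingertips stand 8 mm ahead of it and the grasp point (between the pads) lies 11 mm behind it; z points along the fingers, y is the line along which they close (so a half turn about z gives the same grasp; the last joint's range is limited). The gripper opens to 87 mm and grips with 3 to 60 N. Pads are 19 mm wide; open, the fingers measure 117 mm over their backs; the gripper's body (75 mm by 190 mm) begins 51 mm behind the grasp point.
Start: joints at [0.932, 0.527, 1.433, -0, 1.181, -0.178], TCP at [0.277, 0.56, 0.231] pointing down, gripper open.
Joint ranges: [-3.08, 3.08], [-0.75, 2.2], [0.22, 2.44], [-1.43, 4.57], [0, 2.65], [-2.85, 2.85]. Speed limits (rad/s): [2.79, 2.79, 3.14, 3.14, 3.14, 3.14].

INTERFACE

Orientations are given as a unit quaternion [x, y, z, w].
In Python, from rig import robot gives the robot as it stands.
- The arm moves only by the tool move_arm, never from a script. Its argument "motion" is text: rows parted by semicolons, each of 5 numbers parted by spaces: the opening, from -1 (shut) to 1 (fully open), then the shift along the tool's x, y, z normalised to -1 to 1, where 1 is 0.2 m, then the turn about the tool's z normalised to -1 to 1, where 1 is pi rad. A call has 1 to 12 rows; each row is the pose to reach, as a shift and turn from the pose commanded when the call began, along the tool's axes at that moment, turning the shorter way round; what a row does not reach only later rows make up. A row lasts 1/12 s, in which the tool goes at most 41.7 mm and 7.16 degrees, less where a joint would pass 70% of its speed; a pose out of reach is approached as far as the arm can. A call with a number of a shift or a turn outside -1 to 1 is refused whole. A call with a gripper value outside its range is refused whole. The fingers move at their own pace and stop on an object; "newtons" is the grip in N (left out, the last holds). Time passes only in rows, so rows that repeat a pose let the fingers close. It gives the time, the measured TCP pose, the force, the opening and the grip force at its end, in the units of the state.
- robot.get_obs(): the state, without advancing time (a new reading comes with each control period).
- robot.camera(name): name is "scene" or "top" or "wrist"; returns (picture, depth): 420x560x3 uint8, red, green, blue; 420x560 float32, m along the optical axis (not along the pixel's ray), 0 where there is no reading.
- robot.camera_model(name): a dict with "mtx" (3x3 intrinsics, pixels), "position" and "attitude" of the camera in the world. Camera axes: x right, y down, z forward; pixel columns grow to the right and rows downward; lengths in m; the calibration is good to about 2 mm. A picture is of the moment at which its call begins: read the wrist's pose just before it. camera_model takes no time and is no camera call; for the wrist camera it gives the pose at the moment of the call.
- robot.hand_in(): hands the job in; it is judged then, once.
The state is a dict: "time": time; "q": joint angles; "joint_velocities": joint speeds; "joint_torque": joint torques, N m; "position": TCP position; "tool_rot": TCP orientation; "ft_force": force on the tool from outside, world axes, zero at the start; "moment": the same for the moment, N m; "grip_width": finger opening in m; "grip_force": force on a finger pad.
Only numpy, scipy, OpenCV 4.12 (cv2) and the standard library are available. Lean on these libraries where they do the work, as an engineer would, in place of code of your own. Each camera call takes 0.05 s, during which the arm holds its last target. There are 200 camera calls.

TASK

Take the two blue slide mailers out of the upright rack and stack them flat on the blue mailer lying on the bench, labels up, all edges flush, so that the three make one square pile. The mailers hold glass slides: set them down gently never letting one drop or fall over, and leave the orange mailer, the bottle and the tip box where they are.

Things in the scene. Friction and masses are not known exactly. Their poses are not given: they have to be found in the camera images.
- blue_a: A blue slide mailer: closed flat plastic case, 94 (own x) x 64 (y) x 24 mm (z), 120 g, white ruled label on the +z face, grey clasp at the +x end. Origin: centre of the underside (the face without the label); middle at (0, 0, 12). Starts on end in the rack, clasp end (+x) up, top 100 mm above the mat, label facing the rack's -x. Stands freely on its end.
- blue_b: A second blue slide mailer: closed flat plastic case, 94 (own x) x 64 (y) x 24 mm (z), 120 g, white ruled label on the +z face, grey clasp at the +x end. Origin: centre of the underside (the face without the label); middle at (0, 0, 12). Starts on end in the rack, clasp end (+x) up, top 100 mm above the mat, label facing the rack's -x. Stands freely on its end.
- orange: An orange slide mailer: closed flat plastic case, 94 (own x) x 64 (y) x 24 mm (z), 120 g, white ruled label on the +z face, grey clasp at the +x end. Origin: centre of the underside (the face without the label); middle at (0, 0, 12). Starts on end in the rack, clasp end (+x) up, top 100 mm above the mat, label facing the rack's -x. Stands freely on its end. It stays in the rack.
- base: The third blue slide mailer: closed flat plastic case, 94 (own x) x 64 (y) x 24 mm (z), 120 g, white ruled label on the +z face, grey clasp at the +x end. Origin: centre of the underside (the face without the label); middle at (0, 0, 12). Lies loose on the mat, flat, label up, its length roughly along world x; the bottom of the pile.
- rack: White upright rack fixed on the mat, 154 (x) x 76 (y) x 98 mm, origin: centre of the underside. Floor 6 thick; 4 mm side walls at y = +-36, 98 high (only the mailers' top 2 mm show above). Slots 26 wide at x = -60, -30, 0, 30, 60, with dividers up to 48 above the mat; mailers in slots -60, 0, 60 in random order, others empty: 36 mm free between mailers; ends open above the dividers.
- bottle: Amber bottle with black cap, 60 mm diameter, 125 mm high, origin at the centre of its underside. Not to be moved.
- tipbox: Pipette tip box, orange with clear lid, 122 (x) x 84 (y) x 58 (z) mm, origin at the centre of its underside. Not to be moved.
- mat: Green bench mat fixed on the bench top, 600 (x) x 900 (y) x 3 mm, origin: centre of its underside (z = 0). Everything stands on it, its top at z = 3 mm; it is free between the rack and the pile.
There are look-alikes about, which are no part of the job. Leave any pink look-alike of the blue_a alone. What is shaped like the blue_b but green is not meant.

How it is judged:
By the outcome, as a careful person would: the job done as asked, in the order asked, and still so for the second after the job is handed in, with the robot touching nothing.
It also fails if it takes over 72 s, if anything falls off the work surface, if the arm or the gripper's body presses on something with over 40 N, if the wrist force passes 120 N, or if a joint passes its speed limit or range.

## Working session

There is one attempt and no reset: what is moved stays moved. The work goes in short steps, Python scripts to look and compute and a tool call to move; the robot and the scene stay as the last step left them, time stands still between calls to the robot, and variables do not carry over. Pictures are saved under pics/ and viewed, at most 10 in all, crops included, and the job is handed in when it is done.

Besides the shell and the picture viewer there is one more tool, called after ">>>" as name(argument=value, ...) on one line, values as JSON. move_arm: Moves the arm, as the interface text tells. Its arguments: {"type":"object","properties":{"motion":{"type":"string"},"newtons":{"type":"number"}},"required":["motion"]}

```bash
ls; mkdir -p pics; cat > h.py <<'E'
import numpy as np, cv2
from rig import robot
from scipy.spatial.transform import Rotation as R
def model(n):
    m=robot.camera_model(n); a=np.array(m["attitude"],float)
    Rm=a if a.shape==(3,3) else R.from_quat(a).as_matrix()
    return np.array(m["mtx"]),np.array(m["position"]),Rm
def snap(n,f=None):
    m=model(n); p,d=robot.camera(n)
    if f: cv2.imwrite(f"pics/{f}.png",p[:,:,::-1])
    return p,d,m
def plane(uv,z,m):
    K,t,Rm=m; uv=np.atleast_2d(uv).astype(float)
    r=(np.c_[uv,np.ones(len(uv))]@np.linalg.inv(K).T)@Rm.T
    return t+r*((z-t[2])/r[:,2])[:,None]
def cloud(d,m):
    K,t,Rm=m; v,u=np.mgrid[:d.shape[0],:d.shape[1]]
    r=np.stack([u,v,np.ones_like(u)],-1)@np.linalg.inv(K).T*d[...,None]
    return r@Rm.T+t
def proj(P,m):
    K,t,Rm=m; c=(np.atleast_2d(P)-t)@Rm@K.T; return c[:,:2]/c[:,2:]
E
python3 - <<'E'
from h import *
o=robot.get_obs(); print({k:np.round(v,3).tolist() for k,v in o.items()})
print(robot.camera_model("top"))
print(R.from_quat(o["tool_rot"]).as_matrix().round(3))
a=snap("top","top0"); b=snap("scene","scene0"); 
for s in (a,b): print(s[2][1].round(3),(s[1]>0).mean())
cv2.imwrite("pics/wr0.png",snap("wrist")[0][:,:,::-1])
E
```

```text
pics
{'time': 0.0, 'q': [0.933, 0.528, 1.434, -0.0, 1.181, -0.178], 'joint_velocities': [-0.001, 0.001, -0.001, -0.002, -0.0, -0.002], 'joint_torque': [-0.0, -44.003, -17.66, 0.063, 0.058, -0.0], 'position': [0.277, 0.56, 0.23], 'tool_rot': [0.228, 0.974, -0.001, -0.0], 'ft_force': [0.554, -0.859, 0.031], 'moment': [0.022, 0.018, -0.046], 'grip_force': 0.0, 'grip_width': 0.087}
{'mtx': array([[430.36374993,   0.        , 273.9202825 ],
       [  0.        , 430.36374993, 202.94915874],
       [  0.        ,   0.        ,   1.        ]]), 'position': array([ 0.52758908, -0.02844751,  1.04348759]), 'attitude': array([ 0.71127594, -0.70234249,  0.01921714, -0.02079122])}
[[-0.896  0.444 -0.001]
 [ 0.444  0.896 -0.002]
 [ 0.    -0.002 -1.   ]]
[ 0.528 -0.028  1.043] 0.9962202380952381
[ 1.349 -0.14   0.984] 0.996109693877551
```

View pics/top0.png

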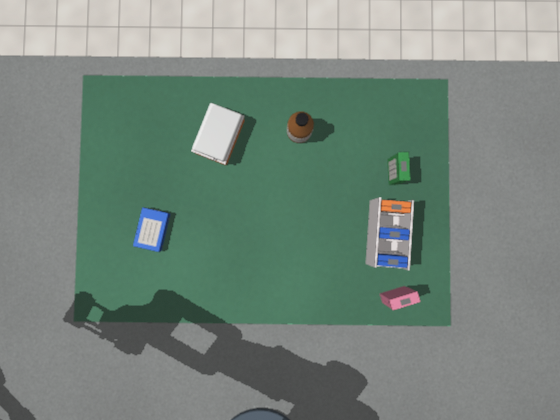

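View pics/scene0.png

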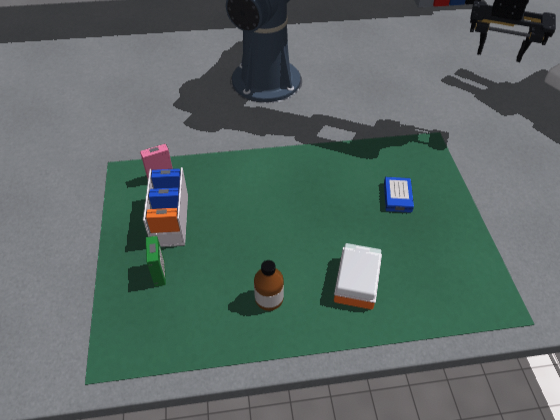

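```bash
cat >> h.py <<'E'
def mask(p,c):
    h=cv2.cvtColor(p,cv2.COLOR_RGB2HSV); H,S,V=[h[...,i].astype(int) for i in range(3)]
    lo,hi=dict(blue=(105,125),orange=(4,16))[c]
    return ((H>=lo)&(H<=hi)&(S>150)&(V>80))
def rect(P):
    (c,s,a)=cv2.minAreaRect((P[:,:2]*1000).astype(np.float32)); b=cv2.boxPoints((c,s,a))
    e=[b[1]-b[0],b[2]-b[1]]; L=max(e,key=lambda v:v@v); 
    return np.round(c,1),np.round(sorted(s),1),round(float(np.degrees(np.arctan2(L[1],L[0]))),2)
E
python3 - <<'E'
from h import *
for n in ("top","scene"):
    p,d,m=snap(n); C=cloud(d,m)
    print(n,"mat z",np.median(C[p.shape[0]//2-20:p.shape[0]//2+20,260:300,2]).round(4))
    for c in ("blue","orange"):
        k=cv2.morphologyEx(mask(p,c).astype(np.uint8),cv2.MORPH_CLOSE,np.ones((9,9)) if n=="top" else np.ones((5,5)))
        N,l,st,ce=cv2.connectedComponentsWithStats(k)
        for i in range(1,N):
            if st[i,4]<60: continue
            P=C[l==i]; z=np.percentile(P[:,2],90); T=P[P[:,2]>z-.006]
            print(c,ce[i].round(0),st[i,4],"ztop",z.round(4),rect(T),len(T))
p,d,m=snap("top"); cr=p[150:320,350:440]; w,_,_=snap("scene"); cr2=w[135:300,125:215]
f=lambda x:cv2.resize(x,(400,600),interpolation=cv2.INTER_CUBIC)
cv2.imwrite("pics/crop1.png",np.hstack([f(cr),f(cr2)])[:,:,::-1])
E
```

```text
top mat z 0.0033
blue [152. 227.] 557 ztop 0.0296 (array([502.6, 138.1]), array([ 94.8, 323.2]), 82.2) 518
blue [394. 233.] 292 ztop 0.1059 (array([ 518.2, -288.4]), array([21.6, 63.8]), 86.22) 289
blue [392. 260.] 310 ztop 0.1056 (array([ 483. , -170.4]), array([ 28.2, 296.3]), 78.01) 305
orange [296. 127.] 197 ztop 0.1032 (array([649.6, -61.4]), array([ 29.5, 251. ]), -8.44) 61
orange [396. 206.] 326 ztop 0.105 (array([ 562.7, -175.1]), array([ 32.6, 299.9]), -82.72) 304
scene mat z 0.005
blue [164. 189.] 1012 ztop 0.1064 (array([ 899. , -235.1]), array([ 75.5, 916.5]), 7.27) 442
blue [399. 197.] 544 ztop 0.0308 (array([920.2,  90.1]), array([ 78.3, 969.6]), -23.57) 394
orange [162. 220.] 654 ztop 0.1058 (array([ 959.1, -234.1]), array([ 65.3, 799.3]), 8.94) 232
orange [274. 282.] 297 ztop 0.1045 (array([772.5, -75.9]), array([16.7, 35. ]), -50.69) 77
orange [353. 302.] 250 ztop 0.0303 (array([806.5,  87.1]), array([ 5.4, 79.4]), 69.04) 83
```

View pics/crop1.png

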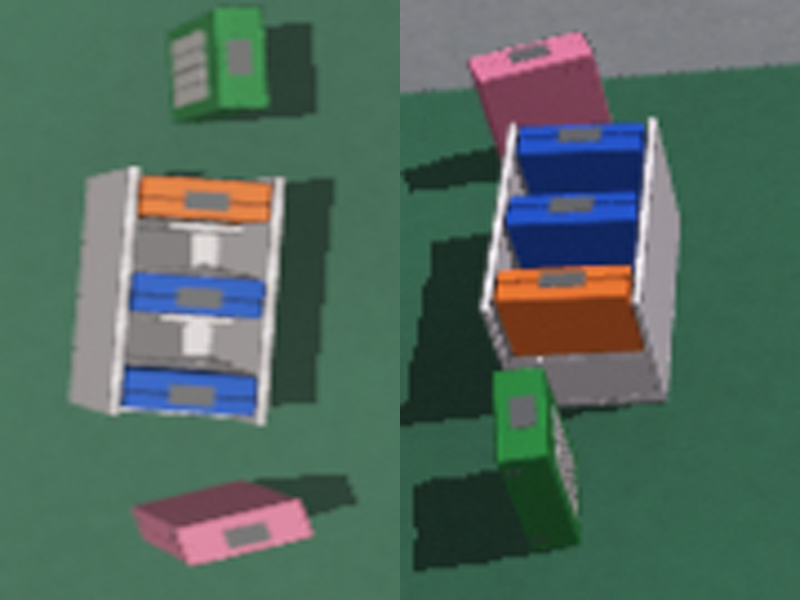

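```bash
cat >> h.py <<'E'
def find(n,c,z,tol=.008,amin=60,snp=None):
    p,d,m=snp or snap(n); C=cloud(d,m)
    k=(mask(p,c)&(abs(C[...,2]-z)<tol)).astype(np.uint8)
    k=cv2.morphologyEx(k,cv2.MORPH_CLOSE,np.ones((5,5)))
    out=[]
    for q in cv2.findContours(k,cv2.RETR_EXTERNAL,cv2.CHAIN_APPROX_NONE)[0]:
        if cv2.contourArea(q)<amin: continue
        f=q.reshape(-1,2).astype(float); px=f.mean(0); f=px+(f-px)
        out.append((px.round(0),rect(plane(f,z,m))))
    return out
E
python3 - <<'E'
from h import *
for n in ("top","scene"):
    s=snap(n)
    for c,z in (("blue",.103),("orange",.103),("blue",.027)):
        for o in find(n,c,z,snp=s): print(n,c,z,o)
    w=s[0].min(2)>150; C=cloud(s[1],s[2])
    P=C[w&(abs(C[...,2]-.101)<.008)&(C[...,1]<-.2)]; print("rack rim",rect(P),len(P))
E
```

```text
top blue 0.103 (array([392., 260.]), (array([ 459.7, -283.9]), array([23.2, 62.3]), 85.99))
top blue 0.103 (array([394., 233.]), (array([ 518.2, -287.8]), array([21.5, 63.5]), 86.33))
top orange 0.103 (array([395., 206.]), (array([ 578.2, -292.1]), array([23.7, 63.9]), 85.95))
top blue 0.027 (array([151., 229.]), (array([519.9, 263.9]), array([64.4, 93.1]), -11.45))
rack rim (array([ 519. , -287.9]), array([ 77. , 152.2]), -3.55) 272
scene blue 0.103 (array([163., 193.]), (array([ 522.7, -289.5]), array([34.8, 64.1]), 86.07))
scene blue 0.103 (array([165., 174.]), (array([ 463.4, -285.8]), array([31.2, 63.9]), 86.66))
scene orange 0.103 (array([272., 278.]), (array([776.8, -76.7]), array([19.1, 38.3]), -50.8))
scene orange 0.103 (array([162., 214.]), (array([ 582.1, -293.7]), array([31.6, 64.5]), 85.8))
scene blue 0.027 (array([398., 192.]), (array([524.7, 263.5]), array([ 64.3, 104.7]), -11.92))
rack rim (array([ 520.3, -289.8]), array([ 76.6, 150.7]), -4.04) 184
```

```bash
cat >> h.py <<'E'
def chain(*wps):
    """waypoints (x,y,z mm, heading of tool y in deg, mod 180): prints shift/turn in move_arm units"""
    o=robot.get_obs(); t=np.array(o["position"]); M=R.from_quat(o["tool_rot"]).as_matrix()
    print("t",round(o["time"],2),"pos",t.round(4),"yaw",np.degrees(np.arctan2(M[1,1],M[0,1])).round(2),"q6",round(o["q"][5],2),"F",np.round(o["ft_force"],1),"w",round(o["grip_width"],4))
    for x,y,z,yaw in wps:
        s=(M.T@(np.array([x,y,z])/1000-t))/.2; a=np.degrees(np.arctan2(M[1,1],M[0,1]))
        dy=(yaw-a+90)%180-90; v=[*s.round(3),round(-dy/180,4)]
        n=max(np.linalg.norm(s)*.2/.0417,abs(dy)/7.16)
        print(v,"rows",round(n,1),"" if np.abs(s).max()<=1 else "TOO FAR")
        t=np.array([x,y,z])/1000; M=R.from_euler("z",dy,degrees=True).as_matrix()@M
E
python3 - <<'E'
from h import *
chain((390,370,225,45),(450,150,220,20),(455,-80,210,0),(461.5,-285,200,-3.9))
E
```

```text
t 0.45 pos [0.2773 0.56   0.2304] yaw 63.66 q6 -0.18 F [-0.1  0.7 -0.1] w 0.0867
[np.float64(-0.927), np.float64(-0.601), np.float64(0.027), np.float64(0.1036)] rows 5.3 
[np.float64(-0.99), np.float64(-0.566), np.float64(0.025), np.float64(0.1389)] rows 5.5 
[np.float64(-1.089), np.float64(-0.37), np.float64(0.05), np.float64(0.1111)] rows 5.5 TOO FAR
[np.float64(-1.025), np.float64(0.033), np.float64(0.05), np.float64(0.0217)] rows 4.9 TOO FAR
```

>>> move_arm(motion="-0.08 -0.927 -0.601 0.027 0.104;-0.08 -0.927 -0.601 0.027 0.104;-0.08 -0.927 -0.601 0.027 0.104;-0.08 -0.927 -0.601 0.027 0.104;-0.08 -0.927 -0.601 0.027 0.104;-0.08 -0.927 -0.601 0.027 0.104")

```text
time: 0.95
position: [0.3924, 0.3659, 0.2251]
tool_rot: [0.385, 0.923, -0.001, 0.001]
ft_force: [0.0, 0.2, -0.1]
grip_width: 0.0549
grip_force: 0.0
```

>>> move_arm(motion="-0.08 -0.99 -0.566 0.025 0.139;-0.08 -0.99 -0.566 0.025 0.139;-0.08 -0.99 -0.566 0.025 0.139;-0.08 -0.99 -0.566 0.025 0.139;-0.08 -0.99 -0.566 0.025 0.139;-0.08 -0.99 -0.566 0.025 0.139")

```text
time: 1.45
position: [0.4511, 0.1467, 0.2204]
tool_rot: [0.575, 0.818, -0.0, 0.001]
ft_force: [-0.1, 0.4, -0.0]
grip_width: 0.04
grip_force: 0.0
```

>>> move_arm(motion="-0.08 -0.98 -0.333 0.05 0.111;-0.08 -0.98 -0.333 0.05 0.111;-0.08 -0.98 -0.333 0.05 0.111;-0.08 -0.98 -0.333 0.05 0.111;-0.08 -0.98 -0.333 0.05 0.111")

```text
time: 1.87
position: [0.4541, -0.0587, 0.2104]
tool_rot: [0.708, 0.707, 0.0, 0.0]
ft_force: [0.7, -0.1, 0.6]
grip_width: 0.0403
grip_force: 0.0
```

>>> move_arm(motion="-0.08 -1 0.033 0.05 0.022;-0.08 -1 0.033 0.05 0.022;-0.08 -1 0.033 0.05 0.022;-0.08 -1 0.033 0.05 0.022;-0.08 -1 0.033 0.05 0.022;-0.08 -1 0.033 0.05 0.022")

```text
time: 2.37
position: [0.4623, -0.2644, 0.2005]
tool_rot: [0.733, 0.68, -0.0, 0.004]
ft_force: [0.2, 0.2, 0.0]
grip_width: 0.0399
grip_force: 0.0
```

```bash
python3 - <<'E'
from h import *
chain((461.5,-285,200,-3.9))
s=snap("wrist","wr1"); print(s[2][1])
for z in(.103,): print(find("wrist","blue",z,amin=200,snp=s))
E
```

```text
t 2.37 pos [ 0.4623 -0.2644  0.2005] yaw -4.33 q6 -0.65 F [0.2 0.2 0. ] w 0.0399
[np.float64(-0.103), np.float64(0.004), np.float64(0.003), np.float64(-0.0024)] rows 0.5 
[ 0.46661546 -0.19092597  0.35400068]
[(array([367., 231.]), (array([ 518.1, -287.3]), array([23.7, 64.4]), 86.53)), (array([285., 236.]), (array([ 459.1, -283.1]), array([22.2, 64.9]), 85.88))]
```

View pics/wr1.png

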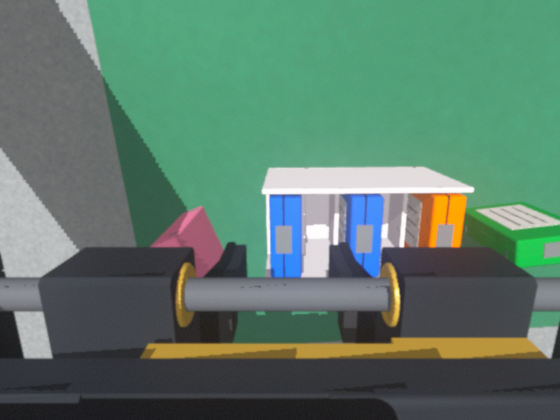

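>>> move_arm(motion="-0.08 -0.103 -0.008 0.003 -0.0024;-0.08 -0.103 -0.008 0.25 -0.0024;-0.08 -0.103 -0.008 0.45 -0.0024;-0.08 -0.103 -0.008 0.6 -0.0024;-0.08 -0.103 -0.008 0.643 -0.0024;-0.08 -0.103 -0.008 0.643 -0.0024")

```text
time: 2.92
position: [0.4559, -0.2747, 0.0693]
tool_rot: [0.729, 0.685, -0.0, -0.004]
ft_force: [0.6, 0.2, 0.6]
grip_width: 0.0399
grip_force: 0.0
```

>>> move_arm(motion="-1 0 0 0 0;-1 0 0 0 0;-1 0 0 0 0;-1 0 0 0 0", newtons=15)

```text
time: 3.25
position: [0.4589, -0.2783, 0.0736]
tool_rot: [0.729, 0.685, 0.0, 0.003]
ft_force: [1.5, 0.9, 4.2]
grip_width: 0.0239
grip_force: 15.1
```

```bash
python3 - <<'E'
from h import *
chain((460,-285,210,-3.9),(460,-90,210,-6),(460,-30,150,-12),(460,-30,66,-12))
E
```

```text
t 3.25 pos [ 0.4589 -0.2783  0.0736] yaw -3.6 q6 -0.69 F [1.5 0.9 4.2] w 0.0239
[np.float64(-0.035), np.float64(0.011), np.float64(-0.682), np.float64(0.0017)] rows 3.3 
[np.float64(0.973), np.float64(-0.066), np.float64(-0.003), np.float64(0.0117)] rows 4.7 
[np.float64(0.299), np.float64(-0.033), np.float64(0.299), np.float64(0.0333)] rows 2.0 
[np.float64(0.001), np.float64(-0.002), np.float64(0.42), np.float64(-0.0)] rows 2.0
```

>>> move_arm(motion="-1 0 0 -0.1 0;-1 0 0 -0.3 0;-1 0 0 -0.5 0;-1 0 0 -0.7 0;-1 0 0 -0.7 0")

```text
time: 3.67
position: [0.4612, -0.2808, 0.2203]
tool_rot: [0.729, 0.685, 0.001, 0.009]
ft_force: [1.7, -0.8, -1.1]
grip_width: 0.0238
grip_force: 15.0
```

```bash
python3 - <<'E'
from h import *
chain((460,-95,210,-6),(460,-30,150,-12),(460,-30,66,-12))
E
```

```text
t 3.67 pos [ 0.4612 -0.2808  0.2203] yaw -3.57 q6 -0.69 F [ 1.7 -0.8 -1.1] w 0.0238
[np.float64(0.927), np.float64(-0.065), np.float64(0.04), np.float64(0.0135)] rows 4.5 
[np.float64(0.327), np.float64(-0.038), np.float64(0.296), np.float64(0.0333)] rows 2.1 
[np.float64(0.005), np.float64(-0.006), np.float64(0.42), np.float64(-0.0)] rows 2.0
```

>>> move_arm(motion="-1 0.2 -0.014 0.01 0.003;-1 0.4 -0.028 0.02 0.006;-1 0.6 -0.042 0.03 0.009;-1 0.8 -0.055 0.04 0.013;-1 0.927 -0.065 0.04 0.013;-1 0.927 -0.065 0.04 0.013")

```text
time: 4.17
position: [0.4534, -0.0863, 0.2036]
tool_rot: [0.741, 0.671, -0.0, -0.002]
ft_force: [0.5, 0.4, -1.0]
grip_width: 0.0239
grip_force: 15.0
```

>>> move_arm(motion="-1 0.15 -0.02 0.1 0.0333;-1 0.327 -0.04 0.25 0.0333;-1 0.327 -0.04 0.42 0.0333;-1 0.327 -0.04 0.6 0.0333;-1 0.327 -0.04 0.66 0.0333;-1 0.327 -0.04 0.66 0.0333;-1 0.327 -0.04 0.66 0.0333")

```text
time: 4.75
position: [0.455, -0.0261, 0.0715]
tool_rot: [0.777, 0.63, -0.0, -0.0]
ft_force: [1.4, -0.1, -1.1]
grip_width: 0.0236
grip_force: 15.1
```

```bash
python3 - <<'E'
from h import *
chain((460,-30,66,-12))
E
```

```text
t 4.75 pos [ 0.455  -0.0261  0.0715] yaw -11.94 q6 -0.09 F [ 1.4 -0.1 -1.1] w 0.0236
[np.float64(-0.014), np.float64(0.029), np.float64(0.027), np.float64(0.0003)] rows 0.2
```

>>> move_arm(motion="-1 0 0 0.01 0;-1 0 0 0.015 0;-1 0 0 0.02 0;-1 0 0 0.02 0;-1 0 0 0.02 0")

```text
time: 5.17
position: [0.4551, -0.0259, 0.0682]
tool_rot: [0.777, 0.63, 0.0, 0.001]
ft_force: [-0.4, 0.2, -1.4]
grip_width: 0.0241
grip_force: 15.1
```

>>> move_arm(motion="-1 0 0 0.005 0;-1 0 0 0.008 0;-1 0 0 0.008 0")

```text
time: 5.42
position: [0.4554, -0.026, 0.0672]
tool_rot: [0.777, 0.63, 0.001, 0.001]
ft_force: [-1.3, -0.8, 9.7]
grip_width: 0.0241
grip_force: 15.0
```

>>> move_arm(motion="-1 0 0 0.005 0;-1 0 0 0.005 0;-1 0 0 0.005 0")

```text
time: 5.67
position: [0.4554, -0.026, 0.0667]
tool_rot: [0.777, 0.63, 0.001, 0.001]
ft_force: [-1.4, -0.6, 15.3]
grip_width: 0.024
grip_force: 15.0
```

>>> move_arm(motion="-0.1 0 0 0 0;-0.1 0 0 0 0;-0.1 0 0 0 0;-0.1 0 0 0 0;1 0 0 -0.05 0;1 0 0 -0.2 0;1 0 0 -0.34 0;1 0 0 -0.34 -0.04")

```text
time: 6.33
position: [0.4574, -0.0263, 0.1364]
tool_rot: [0.735, 0.678, 0.002, 0.003]
ft_force: [0.4, -0.4, -0.2]
grip_width: 0.0581
grip_force: 0.0
```

>>> move_arm(motion="1 0 0 0 -0.46;1 0 0 0 -0.46;1 0 0 0 -0.46;1 0 0 0 -0.46;1 0 0 0 -0.46;1 0 0 0 -0.46;1 0 0 0 -0.46;1 0 0 0 -0.46;1 0 0 0 -0.46;1 0 0 0 -0.46;1 0 0 0 -0.46;1 0 0 0 -0.46")

```text
time: 7.33
position: [0.4545, -0.0256, 0.1327]
tool_rot: [0.102, 0.995, 0.0, -0.0]
ft_force: [-1.1, 0.5, -0.1]
grip_width: 0.0867
grip_force: 0.0
```

```bash
python3 - <<'E'
from h import *
T=find("top","blue",.097); print(T); print(find("scene","blue",.097))
s=snap("wrist","wr2"); print(find("wrist","blue",.097,snp=s))
chain((456,-27,82,78))
E
```

```text
[(array([394., 233.]), (array([ 518.1, -289.4]), array([21.7, 63.9]), 86.33))]
[(array([163., 194.]), (array([ 519.8, -291.2]), array([37.9, 63.9]), 85.37)), (array([274., 164.]), (array([458.2, -34.2]), array([32.7, 62.7]), 77.86))]
[(array([275., 241.]), (array([451.6, -31.6]), array([25.1, 62.6]), 77.98))]
t 7.48 pos [ 0.4546 -0.0256  0.1327] yaw 77.93 q6 -1.66 F [-0.5 -0.6 -0.9] w 0.0871
[np.float64(-0.009), np.float64(-0.005), np.float64(0.254), np.float64(-0.0004)] rows 1.2
```

>>> move_arm(motion="1 -0.008 -0.033 0 0;1 -0.008 -0.033 0.12 0;1 -0.008 -0.033 0.238 0;1 -0.008 -0.033 0.238 0")

```text
time: 7.82
position: [0.453, -0.0324, 0.0826]
tool_rot: [0.105, 0.994, 0.001, -0.003]
ft_force: [-1.0, 1.2, -0.6]
grip_width: 0.0871
grip_force: 0.0
```

>>> move_arm(motion="0.6 0 0 0 0;0.6 0 0 0 0;-1 0 0 0 0;-1 0 0 0 0;-1 0 0 0 0;-1 0 0 0 0;-1 0 0 0 0", newtons=5)

```text
time: 8.4
position: [0.4556, -0.0329, 0.0861]
tool_rot: [0.104, 0.995, -0.0, 0.001]
ft_force: [0.3, -2.3, 5.4]
grip_width: 0.064
grip_force: 5.0
```

>>> move_arm(motion="-1 -0.036 0 0.002 0;-1 -0.072 0 0.002 0;-1 -0.108 0 0.006 0;-1 -0.144 0 0.01 0;-1 -0.18 0 0.02 0;-1 -0.213 0 0.03 0")

```text
time: 8.9
position: [0.4974, -0.0414, 0.079]
tool_rot: [0.104, 0.995, 0.0, -0.0]
ft_force: [-0.6, 0.1, -0.4]
grip_width: 0.0639
grip_force: 5.0
```

```bash
python3 - <<'E'
from h import *
chain()
p,d,m=snap("scene"); c=p[110:230,200:360]
w=snap("wrist")[0]
cv2.imwrite("pics/c3.png",np.vstack([cv2.resize(c,(400,300),interpolation=2),cv2.resize(w,(400,300))])[:,:,::-1])
E
```

```text
t 8.9 pos [ 0.4974 -0.0414  0.079 ] yaw 78.03 q6 -1.67 F [-0.6  0.1 -0.4] w 0.0639
```

View pics/c3.png

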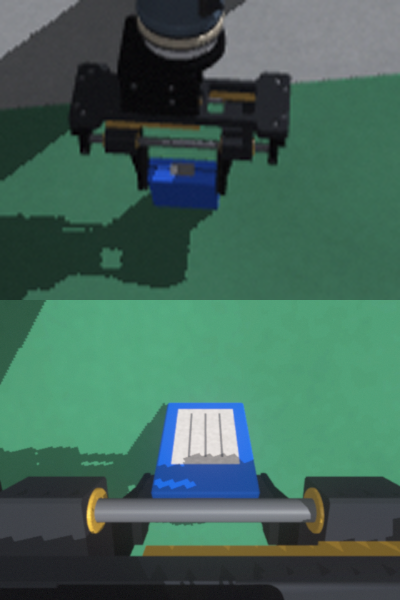

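```bash
cat >> h.py <<'E'
def tilt():
    p,d,m=snap("wrist"); C=cloud(d,m); h=cv2.cvtColor(p,cv2.COLOR_RGB2HSV).astype(int)
    k=((mask(p,"blue"))|((h[...,1]<60)&(h[...,2]>120))); k[260:]=0
    k=cv2.erode(k.astype(np.uint8),np.ones((5,5)))>0
    N,l,st,_=cv2.connectedComponentsWithStats(k.astype(np.uint8)); P=C[l==1+np.argmax(st[1:,4])]
    c=P.mean(0); n=np.linalg.svd(P-c,full_matrices=False)[2][2]; n*=np.sign(n[2])
    print("n",n.round(3),"tilt",np.degrees(np.arccos(n[2])).round(1),"z",np.percentile(P[:,2],[2,98]).round(4),len(P))
E
python3 -c "
from h import *
tilt()"
```

```text
n [-0.901  0.191  0.389] tilt 67.1 z [0.0186 0.0907] 5952
```

>>> move_arm(motion="-1 -0.032 0 0.018 0;-1 -0.0645 0 0.036 0;-1 -0.095 0 0.058 0;-1 -0.1225 0 0.08 0;-1 -0.148 0 0.106 0;-1 -0.172 0 0.133 0;-1 -0.193 0 0.162 0;-1 -0.212 0 0.193 0;-1 -0.212 0 0.193 0")

```text
time: 9.8
position: [0.5387, -0.0503, 0.0395]
tool_rot: [0.104, 0.995, 0.0, -0.0]
ft_force: [-0.1, 0.5, -1.7]
grip_width: 0.0642
grip_force: 5.0
```

```bash
python3 -c "
from h import *
chain()
tilt()"
```

```text
t 9.8 pos [ 0.5387 -0.0503  0.0395] yaw 78.03 q6 -1.66 F [-0.1  0.5 -1.7] w 0.0642
n [-0.431  0.088  0.898] tilt 26.1 z [0.0302 0.0504] 12871
```

>>> move_arm(motion="-1 -0.015 0 0.03 0;-1 -0.0285 0 0.063 0;-1 -0.037 0 0.095 0;-1 -0.042 0 0.115 0;-1 -0.042 0 0.125 0;-1 -0.042 0 0.125 0")

```text
time: 10.35
position: [0.5463, -0.0519, 0.0151]
tool_rot: [0.104, 0.995, -0.0, -0.0]
ft_force: [0.3, -0.0, -2.0]
grip_width: 0.0638
grip_force: 5.0
```

```bash
python3 -c "
from h import *
chain()
tilt()"
```

```text
t 10.35 pos [ 0.5463 -0.0519  0.0151] yaw 78.04 q6 -1.66 F [ 0.3 -0.  -2. ] w 0.0638
n [-0.017  0.006  1.   ] tilt 1.0 z [0.0273 0.0318] 15507
```

>>> move_arm(motion="-1 0 0 0.004 0;-1 0 0 0.008 0;-1 0 0 0.008 0;1 0 0 0.008 0;1 0 0 0.008 0;1 0 0 0.008 0;1 0 0 0.008 0;1 0 0 0.008 0")

```text
time: 11.07
position: [0.5464, -0.0519, 0.0142]
tool_rot: [0.104, 0.995, -0.0, 0.0]
ft_force: [-0.5, -0.4, 0.5]
grip_width: 0.0851
grip_force: 0.0
```

```bash
cat >> h.py <<'E'
def flatrect(z,yaw0,n="wrist"):
    """foot-side edge and sides of the flat mailer (top face at z) seen by wrist, in frame along heading yaw0"""
    p,d,m=snap(n); C=cloud(d,m); h=cv2.cvtColor(p,cv2.COLOR_RGB2HSV).astype(int)
    k=(mask(p,"blue")|((h[...,1]<60)&(h[...,2]>110)))&(abs(C[...,2]-z)<.006)
    N,l,st,_=cv2.connectedComponentsWithStats(k.astype(np.uint8)); i=1+np.argmax(st[1:,4])
    v,u=np.nonzero(l==i); P=plane(np.c_[u,v],z,m)[:,:2]*1000
    a=np.radians(yaw0); e=np.array([[np.cos(a),np.sin(a)],[-np.sin(a),np.cos(a)]]); L=P@e.T
    print("px",st[i],"rect",rect(P/1000),"lo/hi along",np.percentile(L[:,0],[.3,99.7]).round(1),"across",np.percentile(L[:,1],[.3,99.7]).round(1), "z",np.median(C[l==i][:,2]).round(4))
    return e
E
python3 -c "
from h import *
chain()
tilt()
e=flatrect(.027,-12)
print(e@np.array(robot.get_obs()['position'][:2])*1000)"
```

```text
t 11.07 pos [ 0.5464 -0.0519  0.0142] yaw 78.04 q6 -1.66 F [-0.5 -0.4  0.5] w 0.0851
n [ 0.078 -0.017  0.997] tilt 4.6 z [0.0258 0.0284] 14928
px [  204    76   168   201 30918] rect (array([503.1, -41.9]), array([63. , 81.1]), -12.0) lo/hi along [460.2 541.3] across [32.3 94.9] z 0.0269
[545.18695903  62.86082931]
```

>>> move_arm(motion="1 0.06 0.003 0 0;1 0.12 0.003 0 0;1 0.19 0.003 0 0;1 0.19 0.003 0 0;-1 0.19 0.003 0 0;-1 0.19 0.003 0 0;-1 0.19 0.003 0 0;-1 0.19 0.003 0 0;-1 0.19 0.003 0 0;-1 0.19 0.003 0 0", newtons=20)

```text
time: 12.0
position: [0.5101, -0.0437, 0.0142]
tool_rot: [0.104, 0.995, -0.0, 0.001]
ft_force: [0.5, -1.0, -0.5]
grip_width: 0.0638
grip_force: 20.0
```

```bash
python3 -c "
from h import *
e=flatrect(.027,-12)
print(e@np.array(robot.get_obs()['position'][:2])*1000)
chain((510,-45,120,78),(560,110,120,78),(618,245,120,78.2))"
```

```text
px [  209   171   158   107 15601] rect (array([484.4, -37.5]), array([46.1, 63.1]), 78.0) lo/hi along [458.6 504.6] across [32.8 95.3] z 0.0269
[507.91814171  63.36699666]
t 12.05 pos [ 0.51   -0.0436  0.0142] yaw 78.04 q6 -1.67 F [0.6 0.5 0.5] w 0.0641
[np.float64(-0.002), np.float64(-0.007), np.float64(-0.529), np.float64(0.0002)] rows 2.5 
[np.float64(-0.083), np.float64(0.81), np.float64(-0.0), np.float64(0.0)] rows 3.9 
[np.float64(-0.143), np.float64(0.721), np.float64(0.0), np.float64(-0.0011)] rows 3.5
```

>>> move_arm(motion="-1 0 0 -0.05 0;-1 0 0 -0.2 0;-1 0 0 -0.4 0;-1 0 0 -0.53 0;-1 0 0 -0.53 0")

```text
time: 12.47
position: [0.5123, -0.0441, 0.1254]
tool_rot: [0.104, 0.995, -0.001, 0.005]
ft_force: [0.6, -0.4, -1.9]
grip_width: 0.0635
grip_force: 20.0
```

>>> move_arm(motion="-1 -0.02 0.18 0 0;-1 -0.04 0.38 0 0;-1 -0.06 0.58 0 0;-1 -0.083 0.75 0 0;-1 -0.083 0.81 0 0")

```text
time: 12.88
position: [0.56, 0.1157, 0.1199]
tool_rot: [0.103, 0.995, 0.001, 0.001]
ft_force: [0.2, -0.6, -1.1]
grip_width: 0.0641
grip_force: 20.0
```

>>> move_arm(motion="-1 -0.04 0.2 0 0;-1 -0.08 0.4 0 0;-1 -0.12 0.6 0 0;-1 -0.143 0.721 0 0;-1 -0.143 0.721 0 0;-1 -0.143 0.721 0 0;-1 -0.143 0.721 0 0")

```text
time: 13.47
position: [0.6154, 0.2458, 0.119]
tool_rot: [0.104, 0.995, -0.001, -0.002]
ft_force: [-0.3, 0.1, -1.9]
grip_width: 0.0638
grip_force: 20.0
```

```bash
python3 -c "
from h import *
chain()
p,d,m=snap('wrist','wr4')
flatrect(.027,-11.6)
C=cloud(d,m); print(find('top','blue',.027))
"
```

```text
t 13.47 pos [0.6154 0.2458 0.119 ] yaw 78.05 q6 -1.15 F [-0.3  0.1 -1.9] w 0.0638
px [  237     0   103   146 13886] rect (array([523.4, 265.9]), array([63.4, 88.3]), -12.09) lo/hi along [415.  503.4] across [334.2 397.2] z 0.0269
[(array([150., 229.]), (array([520.2, 265. ]), array([65.4, 93.2]), -11.76))]
```

View pics/wr4.png

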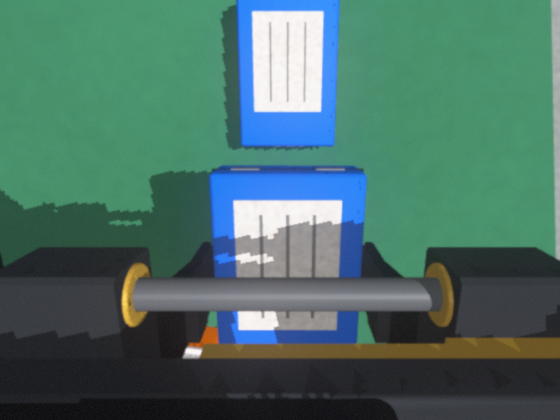

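```bash
python3 -c "
from h import *
e=flatrect(.132,-12); print(e@np.array(robot.get_obs()['position'][:2])*1000)
tilt()
"
```

```text
px [  209   171   157   107 15444] rect (array([590.7, 251.2]), array([46.2, 63.4]), 77.91) lo/hi along [502.4 548.2] across [337.2 400. ] z 0.1325
[551.99744499 368.05361811]
n [-0.217 -0.976  0.002] tilt 89.9 z [0.0257 0.0286] 6229
```

```bash
python3 -c "
from h import *
chain((522.8,265.4,120,78.05),(522.8,265.4,46,78.05))"
```

```text
t 13.72 pos [0.6167 0.2454 0.1201] yaw 77.94 q6 -1.15 F [-0.3  0.5 -1.1] w 0.064
[np.float64(0.48), np.float64(-0.0), np.float64(0.001), np.float64(-0.0006)] rows 2.3 
[np.float64(-0.0), np.float64(0.0), np.float64(0.37), np.float64(0.0)] rows 1.8
```

>>> move_arm(motion="-1 0.1 0 0 0;-1 0.25 0 0 0;-1 0.4 0 0 0;-1 0.48 0 0 0;-1 0.48 0 0.1 0;-1 0.48 0 0.2 0;-1 0.48 0 0.3 0;-1 0.48 0 0.365 0;-1 0.48 0 0.365 0;-1 0.48 0 0.365 0;-1 0.48 0 0.365 0")

```text
time: 14.63
position: [0.5239, 0.2665, 0.048]
tool_rot: [0.105, 0.995, 0.0, 0.001]
ft_force: [0.3, 0.4, -0.8]
grip_width: 0.0641
grip_force: 20.0
```

```bash
python3 -c "
from h import *
chain((522.8,265.4,39,78.05))"
```

```text
t 14.63 pos [0.5239 0.2665 0.048 ] yaw 78.0 q6 -1.08 F [ 0.3  0.4 -0.8] w 0.0641
[np.float64(0.004), np.float64(-0.007), np.float64(0.045), np.float64(-0.0003)] rows 0.2
```

>>> move_arm(motion="-1 0.004 -0.007 0.02 0;-1 0.004 -0.007 0.035 0;-1 0.004 -0.007 0.04 0;-1 0.004 -0.007 0.044 0;-1 0.004 -0.007 0.047 0;-1 0.004 -0.007 0.047 0")

```text
time: 15.13
position: [0.522, 0.2655, 0.0382]
tool_rot: [0.104, 0.995, -0.0, 0.0]
ft_force: [-0.1, -0.0, 2.4]
grip_width: 0.0637
grip_force: 20.0
```

>>> move_arm(motion="-1 0 0 0.003 0;-1 0 0 0.003 0")

```text
time: 15.3
position: [0.522, 0.2655, 0.0382]
tool_rot: [0.104, 0.995, -0.0, 0.0]
ft_force: [-1.9, -1.2, 6.5]
grip_width: 0.0638
grip_force: 20.0
```

>>> move_arm(motion="0.6 0 0 0 0;0.6 0 0 0 0;0.6 0 0 0 0;0.6 0 0 0 0;0.6 0 0 0.04 0;0.6 0 0 0.08 0;-1 0 0 0.08 0;-1 0 0 0.08 0;-1 0 0 0.08 0;-1 0 0 0.08 0", newtons=8)

```text
time: 16.13
position: [0.5217, 0.2654, 0.0207]
tool_rot: [0.104, 0.995, -0.0, -0.0]
ft_force: [-0.0, 1.0, -2.7]
grip_width: 0.0643
grip_force: 8.0
```

>>> move_arm(motion="0.7 0 0 0 0;0.7 0 0 0 0;0.7 0 0 0 0;0.7 0 0 0 0;0.7 0 0 -0.2 0;0.7 0 0 -0.4 0;0.7 0 0 -0.6 0;0.7 -0.2 0 -0.8 0;0.7 -0.4 0 -0.8 0;0.7 -0.5 0 -0.8 0;0.7 -0.5 0 -0.8 0;0.7 -0.5 0 -0.8 0")

```text
time: 17.13
position: [0.6212, 0.244, 0.1816]
tool_rot: [0.105, 0.994, 0.0, 0.001]
ft_force: [-0.8, 0.4, -0.5]
grip_width: 0.0738
grip_force: 0.0
```

```bash
python3 -c "
from h import *
chain()
flatrect(.051,-12)
p,d,m=snap('wrist')
q=snap('scene')[0][160:230,360:440]
t=snap('top')[0][190:270,110:200]
f=lambda x:cv2.resize(x,(400,300),interpolation=2)
cv2.imwrite('pics/c5.png',np.vstack([np.hstack([f(q),f(t)]),np.hstack([f(p[:260,150:430]),f(p)])])[:,:,::-1])
"
```

```text
t 17.13 pos [0.6212 0.244  0.1816] yaw 77.93 q6 -1.15 F [-0.8  0.4 -0.5] w 0.0738
px [  243     0    89   134 11044] rect (array([521.6, 266.1]), array([63.4, 92.6]), -12.06) lo/hi along [408.6 501.2] across [337.3 400.3] z 0.0509
```

View pics/c5.png

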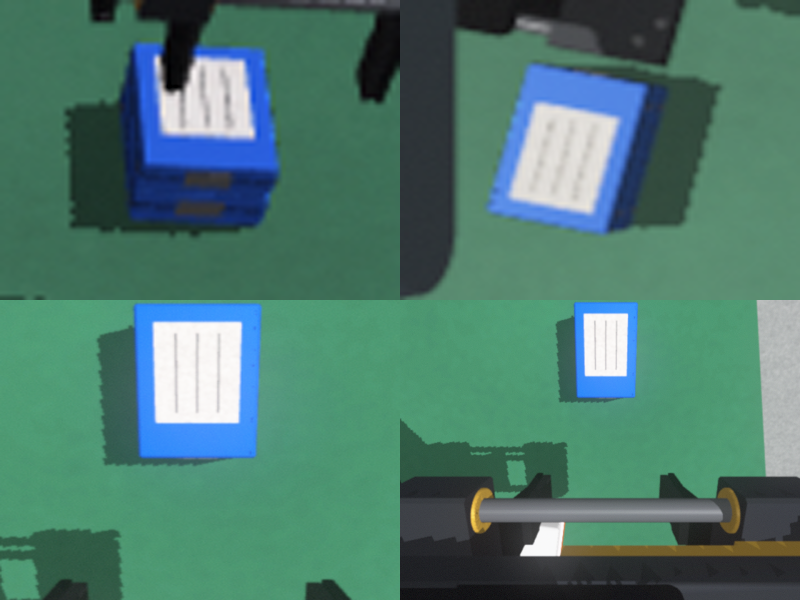

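```bash
python3 -c "
from h import *
chain((580,70,195,57),(550,-110,195,20),(519,-280,190,-3.9),(519,-287.5,190,-3.9))"
```

```text
t 17.33 pos [0.6179 0.245  0.1804] yaw 78.08 q6 -1.15 F [0.4 0.1 0.3] w 0.0743
[np.float64(0.005), np.float64(-0.895), np.float64(-0.072), np.float64(0.1171)] rows 4.3 
[np.float64(-0.364), np.float64(-0.836), np.float64(-0.0), np.float64(0.2056)] rows 5.2 
[np.float64(-0.746), np.float64(-0.436), np.float64(0.023), np.float64(0.1328)] rows 4.1 
[np.float64(-0.037), np.float64(0.003), np.float64(-0.0), np.float64(-0.0)] rows 0.2
```

>>> move_arm(motion="-0.08 0.005 -0.895 -0.072 0.117;-0.08 0.005 -0.895 -0.072 0.117;-0.08 0.005 -0.895 -0.072 0.117;-0.08 0.005 -0.895 -0.072 0.117;-0.08 0.005 -0.895 -0.072 0.117")

```text
time: 17.75
position: [0.5793, 0.066, 0.1957]
tool_rot: [0.285, 0.958, -0.001, -0.001]
ft_force: [0.1, -0.3, 0.0]
grip_width: 0.0483
grip_force: 0.0
```

>>> move_arm(motion="-0.08 -0.364 -0.836 0 0.2056;-0.08 -0.364 -0.836 0 0.2056;-0.08 -0.364 -0.836 0 0.2056;-0.08 -0.364 -0.836 0 0.2056;-0.08 -0.364 -0.836 0 0.2056;-0.08 -0.364 -0.836 0 0.2056")

```text
time: 18.25
position: [0.551, -0.113, 0.1955]
tool_rot: [0.577, 0.817, -0.0, 0.0]
ft_force: [0.4, -0.1, -0.2]
grip_width: 0.0406
grip_force: 0.0
```

>>> move_arm(motion="-0.08 -0.746 -0.436 0.023 0.133;-0.08 -0.746 -0.436 0.023 0.133;-0.08 -0.746 -0.436 0.023 0.133;-0.08 -0.746 -0.436 0.023 0.133;-0.08 -0.746 -0.436 0.023 0.133;-0.08 -0.746 -0.436 0.023 0.133;-0.08 -0.746 -0.436 0.023 0.133")

```text
time: 18.83
position: [0.5205, -0.2781, 0.1905]
tool_rot: [0.731, 0.683, 0.0, -0.001]
ft_force: [0.4, 0.9, 0.6]
grip_width: 0.04
grip_force: 0.0
```

```bash
python3 -c "
from h import *
print(find('wrist','blue',.103,amin=200),find('wrist','orange',.103,amin=200))
chain((519,-287.5,190,-3.9),(519,-287.5,72,-3.9))"
```

```text
[(array([287., 229.]), (array([ 519.2, -286.9]), array([22.5, 63.6]), 86.26))] [(array([372., 226.]), (array([ 577.8, -291.3]), array([24.9, 64.4]), 86.04))]
t 18.93 pos [ 0.5208 -0.2772  0.1907] yaw -3.79 q6 -0.61 F [-0.4  0.6 -0.5] w 0.0401
[np.float64(-0.052), np.float64(-0.006), np.float64(0.004), np.float64(0.0006)] rows 0.3 
[np.float64(-0.001), np.float64(0.001), np.float64(0.59), np.float64(-0.0)] rows 2.8
```

>>> move_arm(motion="-0.08 -0.052 -0.006 0 0;-0.08 -0.052 -0.006 0.15 0;-0.08 -0.052 -0.006 0.3 0;-0.08 -0.052 -0.006 0.45 0;-0.08 -0.052 -0.006 0.56 0;-0.08 -0.052 -0.006 0.593 0;-0.08 -0.052 -0.006 0.593 0;-1 -0.052 -0.006 0.593 0;-1 -0.052 -0.006 0.593 0;-1 -0.052 -0.006 0.593 0;-1 -0.052 -0.006 0.593 0;-1 -0.052 -0.006 0.593 0", newtons=15)

```text
time: 19.93
position: [0.5197, -0.291, 0.074]
tool_rot: [0.731, 0.682, 0.0, 0.002]
ft_force: [-0.2, -0.0, 5.2]
grip_width: 0.0239
grip_force: 15.0
```

>>> move_arm(motion="-1 0 0 -0.05 0;-1 0 0 -0.2 0;-1 0 0 -0.4 0;-1 0 0 -0.6 0;-1 0 0 -0.7 0;-1 0 0 -0.7 0;-1 0 0 -0.7 0")

```text
time: 20.52
position: [0.5189, -0.2905, 0.214]
tool_rot: [0.731, 0.682, 0.0, 0.001]
ft_force: [0.1, 0.6, -2.3]
grip_width: 0.0239
grip_force: 15.0
```

```bash
python3 -c "
from h import *
chain((490,-110,205,-6),(458,-28,150,-12),(458,-28,72,-12))"
```

```text
t 20.52 pos [ 0.5189 -0.2905  0.214 ] yaw -3.97 q6 -0.63 F [ 0.1  0.6 -2.3] w 0.0239
[np.float64(0.891), np.float64(-0.207), np.float64(0.043), np.float64(0.0113)] rows 4.4 
[np.float64(0.392), np.float64(-0.203), np.float64(0.274), np.float64(0.0333)] rows 2.5 
[np.float64(0.001), np.float64(-0.001), np.float64(0.39), np.float64(-0.0)] rows 1.9
```

>>> move_arm(motion="-1 0.2 -0.04 0.01 0.003;-1 0.4 -0.09 0.02 0.006;-1 0.6 -0.14 0.03 0.009;-1 0.8 -0.18 0.04 0.011;-1 0.891 -0.207 0.043 0.011;-1 0.891 -0.207 0.043 0.011")

```text
time: 21.02
position: [0.4852, -0.1041, 0.2012]
tool_rot: [0.741, 0.671, -0.002, -0.005]
ft_force: [-0.2, 0.1, -1.4]
grip_width: 0.024
grip_force: 15.0
```

>>> move_arm(motion="-1 0.18 -0.1 0.1 0.0333;-1 0.392 -0.203 0.25 0.0333;-1 0.392 -0.203 0.42 0.0333;-1 0.392 -0.203 0.58 0.0333;-1 0.392 -0.203 0.645 0.0333;-1 0.392 -0.203 0.65 0.0333;-1 0.392 -0.203 0.65 0.0333;-1 0.392 -0.203 0.65 0.0333")

```text
time: 21.68
position: [0.4581, -0.0282, 0.0738]
tool_rot: [0.777, 0.629, 0.0, 0.0]
ft_force: [0.3, -0.8, -1.4]
grip_width: 0.0238
grip_force: 15.0
```

>>> move_arm(motion="-1 0 0 0.008 0;-1 0 0 0.015 0;-1 0 0 0.02 0;-1 0 0 0.024 0;-1 0 0 0.024 0;-1 0 0 0.024 0")

```text
time: 22.18
position: [0.4576, -0.0275, 0.0692]
tool_rot: [0.777, 0.63, 0.0, 0.0]
ft_force: [0.6, 0.2, -1.0]
grip_width: 0.0239
grip_force: 15.0
```

>>> move_arm(motion="-1 0 0 0.004 0;-1 0 0 0.008 0;-1 0 0 0.008 0")

```text
time: 22.43
position: [0.4579, -0.0279, 0.0683]
tool_rot: [0.777, 0.63, 0.0, 0.001]
ft_force: [-1.3, -1.9, 8.1]
grip_width: 0.0239
grip_force: 15.0
```

>>> move_arm(motion="-1 0 0 0.003 0;-1 0 0 0.003 0")

```text
time: 22.6
position: [0.4578, -0.0279, 0.0682]
tool_rot: [0.777, 0.63, 0.0, 0.001]
ft_force: [-2.7, -2.1, 14.2]
grip_width: 0.0241
grip_force: 15.0
```

>>> move_arm(motion="-0.1 0 0 0 0;-0.1 0 0 0 0;-0.1 0 0 0 0;-0.1 0 0 0 0;1 0 0 -0.05 0;1 0 0 -0.2 0;1 0 0 -0.34 0;1 0 0 -0.34 -0.04")

```text
time: 23.27
position: [0.4602, -0.0281, 0.1383]
tool_rot: [0.735, 0.678, 0.002, 0.003]
ft_force: [1.6, 0.2, 0.8]
grip_width: 0.0578
grip_force: 0.0
```

>>> move_arm(motion="1 0 0 0 -0.46;1 0 0 0 -0.46;1 0 0 0 -0.46;1 0 0 0 -0.46;1 0 0 0 -0.46;1 0 0 0 -0.46;1 0 0 0 -0.46;1 0 0 0 -0.46;1 0 0 0 -0.46;1 0 0 0 -0.46;1 0 0 0 -0.46;1 0 0 0 -0.46")

```text
time: 24.27
position: [0.4573, -0.0274, 0.1344]
tool_rot: [0.102, 0.995, 0.0, -0.0]
ft_force: [0.2, -0.2, -0.1]
grip_width: 0.0869
grip_force: 0.0
```

```bash
python3 -c "
from h import *
print(find('wrist','blue',.097,amin=200),find('scene','blue',.097))
chain((458,-30,85,78))"
```

```text
[(array([289., 239.]), (array([455.5, -25.4]), array([25.3, 63.2]), 78.29))] [(array([277., 165.]), (array([462.3, -27.9]), array([32.1, 64. ]), 78.1))]
t 24.37 pos [ 0.4573 -0.0274  0.1345] yaw 78.0 q6 -1.67 F [-0.1 -0.1 -0.1] w 0.0871
[np.float64(-0.006), np.float64(-0.012), np.float64(0.247), np.float64(0.0)] rows 1.2
```

>>> move_arm(motion="1 -0.005 0.004 0 0;1 -0.005 0.004 0.12 0;1 -0.005 0.004 0.235 0;1 -0.005 0.004 0.247 0;1 -0.005 0.004 0.247 0")

```text
time: 24.78
position: [0.4576, -0.0266, 0.0844]
tool_rot: [0.105, 0.994, 0.0, -0.002]
ft_force: [0.0, 0.2, 0.7]
grip_width: 0.0873
grip_force: 0.0
```

>>> move_arm(motion="0.6 0 0 0 0;0.6 0 0 0 0;-1 0 0 0 0;-1 0 0 0 0;-1 0 0 0 0;-1 0 0 0 0;-1 0 0 0 0", newtons=5)

```text
time: 25.37
position: [0.4592, -0.0269, 0.086]
tool_rot: [0.104, 0.995, -0.0, 0.001]
ft_force: [1.5, 0.7, 6.1]
grip_width: 0.0639
grip_force: 5.0
```

>>> move_arm(motion="-1 -0.036 0 0.003 0;-1 -0.072 0 0.004 0;-1 -0.108 0 0.008 0;-1 -0.144 0 0.012 0;-1 -0.18 0 0.022 0;-1 -0.213 0 0.032 0")

```text
time: 25.87
position: [0.5011, -0.0359, 0.0786]
tool_rot: [0.104, 0.995, 0.0, -0.0]
ft_force: [-0.1, 0.8, -0.0]
grip_width: 0.064
grip_force: 5.0
```

```bash
python3 -c "
from h import *
chain()
tilt()"
```

```text
t 25.87 pos [ 0.5011 -0.0359  0.0786] yaw 78.01 q6 -1.66 F [-0.1  0.8 -0. ] w 0.064
n [-0.958  0.197  0.207] tilt 78.1 z [0.0274 0.0752] 5740
```

>>> move_arm(motion="-1 -0.032 0 0.012 0;-1 -0.0645 0 0.026 0;-1 -0.095 0 0.046 0;-1 -0.1225 0 0.066 0")

```text
time: 26.25
position: [0.5248, -0.041, 0.0652]
tool_rot: [0.104, 0.995, -0.0, -0.0]
ft_force: [-0.6, -0.2, -0.5]
grip_width: 0.064
grip_force: 5.0
```

```bash
python3 -c "
from h import *
chain()
tilt()"
```

```text
t 26.25 pos [ 0.5248 -0.041   0.0652] yaw 78.02 q6 -1.65 F [-0.6 -0.2 -0.5] w 0.064
n [-0.84   0.172  0.515] tilt 59.0 z [0.0299 0.0682] 8800
```

>>> move_arm(motion="-1 -0.036 0 0.02 0;-1 -0.072 0 0.043 0;-1 -0.105 0 0.072 0;-1 -0.136 0 0.103 0;-1 -0.16 0 0.135 0;-1 -0.16 0 0.135 0")

```text
time: 26.8
position: [0.5567, -0.0478, 0.0374]
tool_rot: [0.105, 0.995, 0.0, 0.0]
ft_force: [0.4, 0.2, -1.0]
grip_width: 0.0637
grip_force: 5.0
```

```bash
python3 -c "
from h import *
chain()
tilt()
p=snap('scene')[0][100:240,200:380]; w=snap('wrist')[0]
cv2.imwrite('pics/c6.png',np.vstack([cv2.resize(p,(380,295)),cv2.resize(w,(380,295))])[:,:,::-1])"
```

```text
t 26.8 pos [ 0.5567 -0.0478  0.0374] yaw 78.0 q6 -1.65 F [ 0.4  0.2 -1. ] w 0.0637
n [-0.383  0.08   0.92 ] tilt 23.0 z [0.03   0.0484] 13189
```

View pics/c6.png

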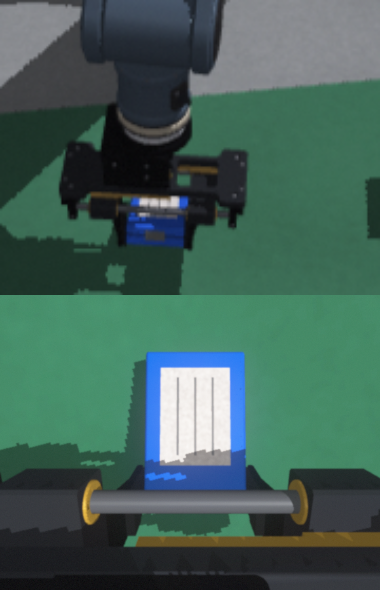

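>>> move_arm(motion="-1 -0.014 0 0.03 0;-1 -0.025 0 0.06 0;-1 -0.032 0 0.088 0;-1 -0.036 0 0.108 0;-1 -0.036 0 0.116 0;-1 -0.036 0 0.12 0;-1 -0.036 0 0.12 0")

```text
time: 27.53
position: [0.5627, -0.049, 0.0145]
tool_rot: [0.104, 0.995, -0.0, -0.0]
ft_force: [-0.4, 0.2, -1.4]
grip_width: 0.0637
grip_force: 5.0
```

```bash
python3 -c "
from h import *
chain()
tilt()
e=flatrect(.027,-12);print(e@np.array(robot.get_obs()['position'][:2])*1000)"
```

```text
t 27.53 pos [ 0.5627 -0.049   0.0145] yaw 78.02 q6 -1.65 F [-0.4  0.2 -1.4] w 0.0637
n [-0.01   0.004  1.   ] tilt 0.6 z [0.0269 0.0309] 15517
px [  204    72   168   205 31963] rect (array([518.5, -39. ]), array([64.9, 82.8]), -12.02) lo/hi along [473.9 556.7] across [ 38.  101.5] z 0.0289
[560.1908866   69.05058856]
```

>>> move_arm(motion="-1 0 0 0.004 0;-1 0 0 0.007 0;-1 0 0 0.007 0;1 0 0 0.007 0;1 0 0 0.007 0;1 0 0 0.007 0;1 0 0 0.007 0;1 0 0 0.007 0;1 0.07 0 0.007 0;1 0.14 0 0.007 0;1 0.2 0 0.007 0;1 0.2 0 0.007 0")

```text
time: 28.63
position: [0.52, -0.0396, 0.0131]
tool_rot: [0.104, 0.995, 0.001, -0.003]
ft_force: [0.1, -0.0, -0.2]
grip_width: 0.087
grip_force: 0.0
```

>>> move_arm(motion="-1 0 0 0 0;-1 0 0 0 0;-1 0 0 0 0;-1 0 0 0 0;-1 0 0 0 0;-1 0 0 0 0", newtons=20)

```text
time: 29.13
position: [0.5243, -0.0409, 0.0134]
tool_rot: [0.104, 0.995, -0.0, 0.001]
ft_force: [0.6, 0.4, 0.4]
grip_width: 0.0638
grip_force: 20.0
```

```bash
python3 -c "
from h import *
e=flatrect(.027,-12);print(e@np.array(robot.get_obs()['position'][:2])*1000)
chain((524,-41,140,78),(565,110,140,78),(618,245,140,78))"
```

```text
px [  209   175   158   103 15140] rect (array([499.1, -34.9]), array([44.2, 63. ]), 77.97) lo/hi along [473.4 517.6] across [ 38.4 101. ] z 0.0269
[521.27932064  68.99466226]
t 29.18 pos [ 0.5242 -0.0409  0.0134] yaw 78.01 q6 -1.65 F [1.4 0.  0.7] w 0.0637
[np.float64(0.0), np.float64(-0.001), np.float64(-0.633), np.float64(0.0001)] rows 3.0 
[np.float64(-0.044), np.float64(0.781), np.float64(-0.0), np.float64(0.0)] rows 3.8 
[np.float64(-0.119), np.float64(0.715), np.float64(0.0), np.float64(-0.0)] rows 3.5
```

>>> move_arm(motion="-1 0 0 -0.05 0;-1 0 0 -0.2 0;-1 0 0 -0.4 0;-1 0 0 -0.6 0;-1 0 0 -0.633 0;-1 0 0 -0.633 0")

```text
time: 29.68
position: [0.5253, -0.0411, 0.1434]
tool_rot: [0.104, 0.995, -0.001, 0.004]
ft_force: [-0.5, -0.2, -1.7]
grip_width: 0.064
grip_force: 20.0
```

>>> move_arm(motion="-1 -0.01 0.18 0 0;-1 -0.02 0.38 0 0;-1 -0.03 0.58 0 0;-1 -0.044 0.74 0 0;-1 -0.044 0.781 0 0")

```text
time: 30.1
position: [0.5642, 0.1146, 0.1382]
tool_rot: [0.103, 0.995, 0.001, -0.001]
ft_force: [0.7, -0.7, -1.6]
grip_width: 0.0636
grip_force: 20.0
```

>>> move_arm(motion="-1 -0.03 0.2 0 0;-1 -0.06 0.4 0 0;-1 -0.09 0.6 0 0;-1 -0.119 0.715 0 0;-1 -0.119 0.715 0 0;-1 -0.119 0.715 0 0;-1 -0.119 0.715 0 0;-1 -0.119 0.715 0 0")

```text
time: 30.77
position: [0.6162, 0.2436, 0.1387]
tool_rot: [0.105, 0.994, -0.001, -0.002]
ft_force: [-0.6, -0.5, -1.2]
grip_width: 0.0642
grip_force: 20.0
```

```bash
python3 -c "
from h import *
e=flatrect(.051,-12)
flatrect(.153,-12);print(e@np.array(robot.get_obs()['position'][:2])*1000)
chain((520.6,265.8,140,78),(520.6,265.8,69,78))"
```

```text
px [  238     0   105   146 14085] rect (array([524.7, 265.5]), array([63.3, 86.7]), -12.09) lo/hi along [414.7 500.7] across [337.3 400.2] z 0.0509
px [  209   175   158   103 14941] rect (array([591.4, 249.7]), array([44.1, 62.9]), 77.89) lo/hi along [504.5 548.1] across [335.9 398.3] z 0.1527
[552.75015582 366.56624149]
t 30.87 pos [0.6169 0.2436 0.1395] yaw 77.91 q6 -1.15 F [ 0.6  0.  -1. ] w 0.0641
[np.float64(0.494), np.float64(0.008), np.float64(-0.002), np.float64(-0.0005)] rows 2.4 
[np.float64(-0.001), np.float64(0.0), np.float64(0.355), np.float64(0.0)] rows 1.7
```

>>> move_arm(motion="-1 0.1 0.002 0 0;-1 0.25 0.004 0 0;-1 0.4 0.006 0 0;-1 0.494 0.008 0 0;-1 0.494 0.008 0.1 0;-1 0.494 0.008 0.2 0;-1 0.494 0.008 0.3 0;-1 0.494 0.008 0.345 0;-1 0.494 0.008 0.345 0;-1 0.494 0.008 0.345 0;-1 0.494 0.008 0.345 0;-1 0.494 0.008 0.345 0")

```text
time: 31.87
position: [0.5223, 0.2674, 0.0722]
tool_rot: [0.105, 0.995, 0.0, 0.001]
ft_force: [0.3, 0.2, -1.4]
grip_width: 0.064
grip_force: 20.0
```

```bash
python3 -c "
from h import *
chain((520.6,265.8,62,78))"
```

```text
t 31.87 pos [0.5223 0.2674 0.0722] yaw 78.0 q6 -1.08 F [ 0.3  0.2 -1.4] w 0.064
[np.float64(0.007), np.float64(-0.01), np.float64(0.051), np.float64(-0.0)] rows 0.3
```

>>> move_arm(motion="-1 0.004 -0.008 0.015 0;-1 0.004 -0.008 0.03 0;-1 0.004 -0.008 0.042 0;-1 0.004 -0.008 0.042 0;-1 0.004 -0.008 0.042 0")

```text
time: 32.28
position: [0.5199, 0.2659, 0.0623]
tool_rot: [0.104, 0.995, -0.0, -0.0]
ft_force: [-0.6, 0.0, -2.4]
grip_width: 0.0639
grip_force: 20.0
```

```bash
python3 -c "
from h import *
chain((520.6,265.8,61.4,78))"
```

```text
t 32.28 pos [0.5199 0.2659 0.0623] yaw 78.02 q6 -1.08 F [-0.6  0.  -2.4] w 0.0639
[np.float64(-0.003), np.float64(0.0), np.float64(0.005), np.float64(0.0001)] rows 0.0
```

>>> move_arm(motion="-1 -0.003 0 0.001 0;-1 -0.003 0 0.003 0;-1 -0.003 0 0.006 0;-1 -0.003 0 0.006 0")

```text
time: 32.62
position: [0.5209, 0.2659, 0.0614]
tool_rot: [0.104, 0.995, 0.0, 0.0]
ft_force: [0.1, -0.1, -0.6]
grip_width: 0.0641
grip_force: 20.0
```

>>> move_arm(motion="-1 0 0 0.003 0;-1 0 0 0.003 0")

```text
time: 32.78
position: [0.5209, 0.2658, 0.0614]
tool_rot: [0.104, 0.995, 0.0, 0.0]
ft_force: [-2.1, 0.4, 4.0]
grip_width: 0.064
grip_force: 20.0
```

>>> move_arm(motion="0.6 0 0 0 0;0.6 0 0 0 0;0.6 0 0 0 0;0.6 0 0 0 0;0.6 0 0 0.05 0;0.6 0 0 0.1 0;0.6 0 0 0.15 0;-1 0 0 0.157 0;-1 0 0 0.157 0;-1 0 0 0.157 0;-1 0 0 0.157 0;-1 0 0 0.157 0", newtons=8)

```text
time: 33.78
position: [0.5205, 0.2657, 0.0292]
tool_rot: [0.104, 0.995, -0.0, -0.0]
ft_force: [-0.7, -0.5, -3.6]
grip_width: 0.0639
grip_force: 8.0
```

>>> move_arm(motion="0.7 0 0 0 0;0.7 0 0 0 0;0.7 0 0 0 0;0.7 0 0 0 0;0.7 0 0 -0.2 0;0.7 0 0 -0.4 0;0.7 0 0 -0.6 0;0.7 -0.2 0 -0.8 0;0.7 -0.4 0 -0.8 0;0.7 -0.6 0 -0.8 0;0.7 -0.7 0 -0.8 0;0.7 -0.7 0 -0.8 0")

```text
time: 34.78
position: [0.6645, 0.2345, 0.1907]
tool_rot: [0.106, 0.994, 0.001, 0.005]
ft_force: [-0.1, -0.1, -0.2]
grip_width: 0.0739
grip_force: 0.0
```

```bash
python3 -c "
from h import *
chain()
flatrect(.075,-12)
p,d,m=snap('wrist')
q=snap('scene')[0][160:230,360:440]
t=snap('top')[0][190:270,110:200]
f=lambda x:cv2.resize(x,(400,300),interpolation=2)
cv2.imwrite('pics/c7.png',np.vstack([np.hstack([f(q),f(t)]),np.hstack([f(p[:180,190:380]),f(p)])])[:,:,::-1])
"
```

```text
t 34.78 pos [0.6645 0.2345 0.1907] yaw 77.83 q6 -1.18 F [-0.1 -0.1 -0.2] w 0.0739
px [ 240    0   95   72 6435] rect (array([546.5, 260.8]), array([44.6, 63.4]), 77.81) lo/hi along [458.  502.7] across [337.2 400.2] z 0.0749
```

View pics/c7.png

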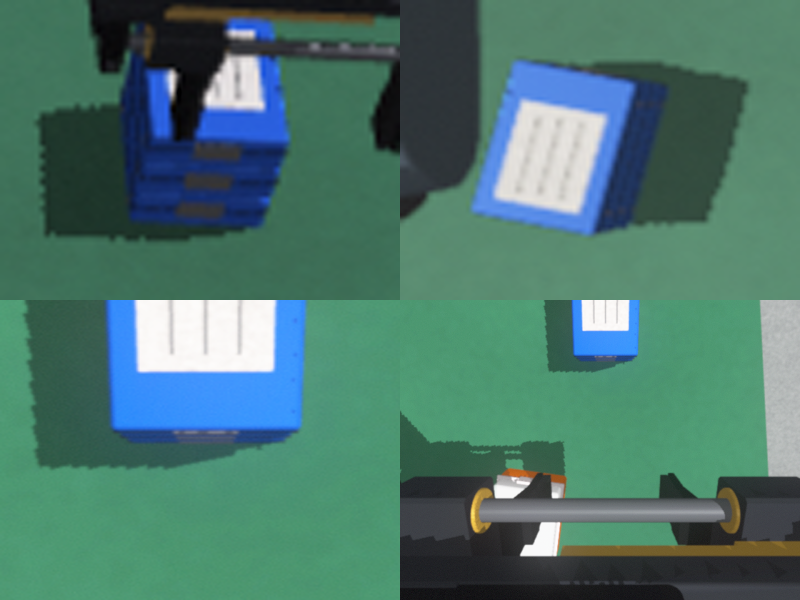

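```bash
python3 -c "
from h import *
flatrect(.075,-12)
a=np.radians(-12); e=np.array([[np.cos(a),np.sin(a)],[-np.sin(a),np.cos(a)]])
for n in ('scene','wrist'):
  S=[snap(n) for _ in range(4)]
  m=S[0][2]; C=cloud(np.median([s[1] for s in S],0),m); L=C[...,:2]@e.T*1000; z=C[...,2]*1000
  for b in ((6,24),(30,48),(54,71)):
    k=(z>b[0])&(z<b[1])&(abs(L[...,1]-368.5)<26)&(abs(L[...,0]-501)<8)
    k2=(z>b[0])&(z<b[1])&(abs(L[...,0]-454)<38)&(abs(L[...,1]-368.5)<42)&mask(S[0][0],'blue')
    x=L[k]; y=L[k2]; print(n,b,len(x),np.percentile(x[:,0],[25,50,75]).round(1) if len(x) else '', 'side',len(y),np.median(y[:,1]).round(1) if len(y) else '')
chain()
"
```

```text
px [ 241    0   94   87 7758] rect (array([541.5, 261.9]), array([54.6, 63.4]), 77.97) lo/hi along [447.9 502.5] across [337.3 400.2] z 0.0749
scene (6, 24) 105 [501.9 502.6 503. ] side 1 335.7
scene (30, 48) 112 [501.3 502.1 502.6] side 5 335.1
scene (54, 71) 108 [501.  501.5 502.3] side 12 335.2
wrist (6, 24) 85 [503.  503.2 503.3] side 0 
wrist (30, 48) 124 [502.4 502.5 502.9] side 1 332.6
wrist (54, 71) 101 [502.1 502.4 502.6] side 0 
t 35.43 pos [0.6574 0.2369 0.1895] yaw 78.03 q6 -1.18 F [ 0.3 -0.6 -1.6] w 0.0739
```

```bash
python3 -c "
from h import *
print(robot.hand_in())"
```

```text
the job is handed in; nothing more can be done
None
```

I stacked both blue mailers flat on the base mailer, labels up and end faces flush to about 1 mm, with sides squared by the gripper, and handed the job in at about 35 s of the 72 s limit; I have no verdict back.

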